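# Crank the black-knobbed pill crusher twice through its stiff point

### The job

Take hold of the black knob of the pill crusher and turn its crank clockwise (seen from above), twice through the stiff point that lies opposite the spout, at a steady unhurried pace of four seconds or more to the turn: keep hold so that the spring does not make the crank lurch ahead once it is past the stiff point. After the second pass stop with the crank arm over the spout and let go. Leave the crusher with the red knob as it is.

Things in the scene. Friction and masses are not known exactly. Their poses are not given: they have to be found in the camera images.
- knob_center (a point): Centre of the black knob of the pill crusher to use: upright plastic cylinder, 28 mm across, 44 mm tall, 70 mm out from the crank's axis. It spins freely on its pin, so the hand can keep one orientation all round. The flat steel crank arm's top lies 28 mm below this point, the hub's top (36 mm across) 23 mm below; nothing else near is higher. Cast aluminium crusher, fixed to the counter.
- axis (a point): Point on the crank's vertical axis at the height of the knob's centre (168 mm above the counter, 23 mm above the hub). Its -x axis points level out over the spout: a sloping aluminium chute, 36 mm wide with a green lip, below the crank and reaching 113 mm from the axis.
- crank (a joint): Crank angle, rad, clockwise from above, counted on over turns; no end stop. 0: arm over the spout; starts within 0.7 of that. Stiff points 3.14 and 9.42; over the spout again at 6.28, 12.57. Friction 2 N at the knob; a spring resists with up to 8 N before a stiff point and pushes on with up to 8 N after it (most 1 rad from it). Within 0.8 rad of the spout it stays where left.
- red_knob_center (a point): Centre of the red knob of a second crusher of the same make and sizes, kept for hazardous drugs. Not to be moved.
Things that resemble listed ones, but are neither listed nor needed, are in the scene too. What is shaped like the part that bears knob_center but pink is not meant.

How it is judged:
On the way, in this order (a step that is already met when the one before it is completed fails the run):
1. the crank has gone clockwise through the stiff point once and on towards the spout (value of joint crank above 4.7 rad), for 0.1 s.
2. the crank has gone through the stiff point a second time (value of joint crank above 11 rad), for 0.1 s.
At the end, for the whole second after the job is handed in: The black-knobbed crusher's crank has been turned clockwise twice through its stiff point and rests, released, over the spout (crank angle 12.57 within 0.4 rad, or 23 degrees); the red knob is within 20 mm of where it was (value of joint crank between 12.17 and 12.97 rad and velocity of joint crank between -0.1 and 0.1 rad/s and distance of red_knob_center from where it was at the start of the episode below 0.02 m); the robot touches nothing.
It fails at once if the crank lurches ahead or is spun (faster than 3.5 rad/s, more than half a turn a second) (velocity of joint crank above 3.5 rad/s).
It fails at once if the red knob is moved by more than 20 mm (distance of red_knob_center from where it was at the start of the episode above 0.02 m).
It also fails if it takes over 64 s, if anything falls off the work surface, if the arm or the gripper's body presses on something with over 40 N, if the wrist force passes 120 N, or if a joint passes its speed limit or range.

### The arm

A 6-joint arm with a two-finger parallel gripper is mounted at the origin on the work surface. World frame = base frame: x ahead of the robot, y to its left, z up, the work surface at z = 0. Lengths are in m, angles in rad, forces in N, time in s.
With the tool pointing down it reaches from about 0.325 to 0.875 m from the base axis. Payload 4.4 kg.
Tool frame: the origin (TCP) lies at the centre of the arm's flange, where the gripper is bolted on; the fingertips stand 173 mm ahead of it and the grasp point (between the pads) lies 155 mm ahead of it; z points along the fingers, y is the line along which they close (so a half turn about z gives the same grasp; the last joint's range is limited). The gripper opens to 85 mm and grips with 20 to 120 N. Pads are 22 mm wide; open, the fingers measure 114 mm over their backs; the gripper's body (76 mm by 85 mm) begins 54 mm behind the grasp point. The pads swing forward as they close: fully open they stand 13 mm farther back than shut.
Start: joints at [1.188, 0.207, 1.542, -0, 1.393, -0.15], TCP at [0.133, 0.559, 0.405] pointing down, gripper open.
Joint ranges: [-2.73, 2.73], [-0.86, 2.22], [0.23, 2.46], [-1.11, 4.25], [0.08, 2.63], [-2.82, 2.82]. Speed limits (rad/s): [2.79, 2.79, 3.14, 3.14, 3.14, 3.14].

### API

Orientations are given as a unit quaternion [x, y, z, w].
In Python, from workcell import arm gives the robot as it stands.
- The arm moves only by the tool move_arm, never from a script. Its argument "plan" is a list of rows, each a list of 5 numbers: the shift along the world's x, y, z in units of 0.1 m (1.0 is 0.1 m), then the turn about the world's z in units of pi/2 rad (1.0 is pi/2 rad), then the closure, from -1 (fully open) to 1 (shut). A call has 1 to 12 rows; each row is the pose to reach, as a shift and turn from the pose commanded when the call began; what a row does not reach only later rows make up. A row lasts 1/12 s, in which the tool goes at most 41.7 mm and 7.16 degrees, less where a joint would pass 70% of its speed; a pose out of reach is approached as far as the arm can. A call with a number of a shift or a turn outside -1 to 1 is refused whole. A call with a gripper value outside its range is refused whole. The fingers move at their own pace and stop on an object; "force" is the grip in N (left out, the last holds). Time passes only in rows, so rows that repeat a pose let the fingers close. It gives the time, the measured TCP pose, the force, the opening and the grip force at its end, in the units of the state.
- arm.read_state(): the state, without advancing time (a new reading comes with each control period).
- arm.read_camera(name): name is "scene" or "side" or "wrist"; returns the picture (420x560x3 uint8, red, green, blue); there is no depth.
- arm.calibration(name): a dict with "fx", "fy", "cx", "cy" (pixels), "dist_coeffs" ([k1, k2, p1, p2, k3] as OpenCV has them; the pictures are not rectified), "extrinsics" (4x4, takes a point from camera to world coordinates); the wrist camera has in their place "hand_eye" (4x4, takes a point from camera to tool coordinates, whose origin is the TCP and whose axes are the flange's). Camera axes: x right, y down, z forward; pixel columns grow to the right and rows downward; lengths in m; the calibration is good to about 2 mm. A picture is of the moment at which its call begins: read the wrist's pose just before it. calibration takes no time and is no camera call.
- arm.sign_off(): hands the job in; it is judged then, once.
The state is a dict: "time": time; "joint_positions": joint angles; "qd": joint speeds; "joint_torque": joint torques, N m; "position": TCP position; "orientation": TCP orientation; "ft_force": force on the tool from outside, world axes, zero at the start; "ft_torque": the same for the moment, N m; "width": finger opening in m; "gripper_force": force on a finger pad.
Only numpy, scipy, OpenCV 4.12 (cv2) and the standard library are available. Lean on these libraries where they do the work, as an engineer would, in place of code of your own. Each camera call takes 0.05 s, during which the arm holds its last target. There are 200 camera calls.

## Working session

There is one attempt and no reset: what is moved stays moved. The work goes in short steps, Python scripts to look and compute and a tool call to move; the robot and the scene stay as the last step left them, time stands still between calls to the robot, and variables do not carry over. Pictures are saved under pics/ and viewed, at most 10 in all, crops included, and the job is handed in when it is done.

Besides the shell and the picture viewer there is one more tool, called after "Emit:" as name(argument=value, ...) on one line, values as JSON. move_arm: Moves the arm, as the interface text tells. Its arguments: {"type":"object","properties":{"plan":{"type":"array","items":{"type":"array","items":{"type":"number","minimum":-1,"maximum":1}}},"force":{"type":"number"}},"required":["plan"]}

```bash
mkdir -p pics; python3 - <<'E'
from workcell import arm
import cv2
for n in ("scene","side"):
    cv2.imwrite(f"pics/{n}.png",cv2.cvtColor(arm.read_camera(n),cv2.COLOR_RGB2BGR))
    c=arm.calibration(n);print(n,c)
print(arm.read_state())
E
```

```text
scene {'fx': 430.7339319726439, 'fy': 430.7339319726439, 'cx': 285.1773237315705, 'cy': 202.85141949685854, 'dist_coeffs': array([-0.0504552,  0.       ,  0.       ,  0.       ,  0.       ]), 'extrinsics': array([[-0.25835211,  0.56528899, -0.78339169,  1.1452378 ],
       [ 0.96600369,  0.14315814, -0.21527337,  0.18231273],
       [-0.00954276, -0.81237559, -0.58305646,  0.65504298],
       [ 0.        ,  0.        ,  0.        ,  1.        ]])}
side {'fx': 514.2463828909856, 'fy': 514.2463828909856, 'cx': 274.2066352173129, 'cy': 212.10197436447714, 'dist_coeffs': array([0.00442446, 0.        , 0.        , 0.        , 0.        ]), 'extrinsics': array([[ 0.98839392, -0.08106044,  0.12847825,  0.32935934],
       [-0.15066462, -0.63125974,  0.7607965 , -0.68136158],
       [ 0.01943264, -0.77132376, -0.63614623,  0.66528553],
       [ 0.        ,  0.        ,  0.        ,  1.        ]])}
{'time': 0.1, 'joint_positions': array([ 1.18748229e+00,  2.07369702e-01,  1.54282903e+00,  1.51422833e-05,
        1.39350760e+00, -1.50495738e-01]), 'qd': array([ 0.00095318, -0.00223655, -0.00266016,  0.00087713,  0.0021066 ,
       -0.00049417]), 'joint_torque': array([-1.16024508e-03, -3.84088039e+01, -2.92549860e+01, -3.14064728e-04,
        4.80754316e-03,  5.96453447e-06]), 'position': array([0.13254588, 0.55917486, 0.40361316]), 'orientation': array([ 1.16147684e-01,  9.93231392e-01, -1.01745405e-03, -2.85925797e-04]), 'ft_force': array([-0.18382271, -0.32655993,  0.06579676]), 'ft_torque': array([0.00922708, 0.03326376, 0.05447766]), 'gripper_force': 0.0, 'width': 0.08512501498656641}
```

View pics/scene.png

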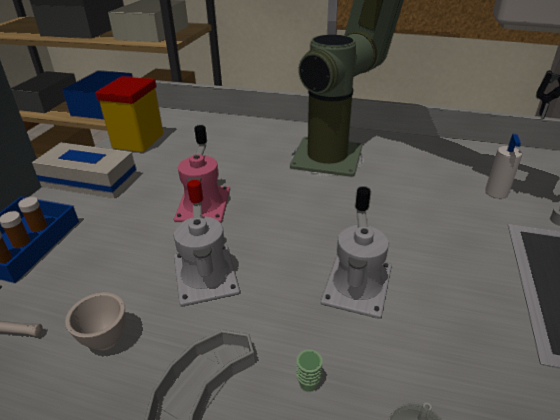

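View pics/side.png

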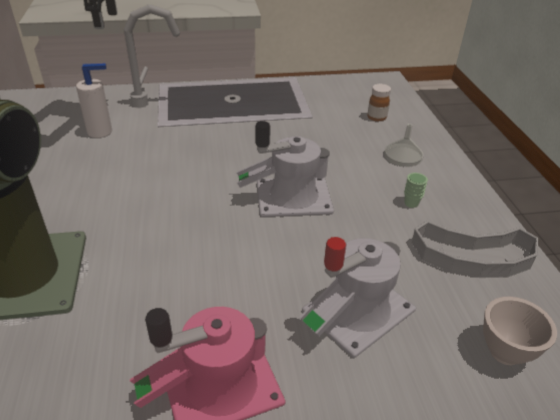

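The scene view shows three knobs that could be confused:
- Black knob on the aluminium crusher: scene (363,199), side (263,134).
- Black knob on the pink crusher: scene (200,134), side (158,327). Not meant.
- Red knob: scene (195,191), side (335,254). Not to be moved.

I choose the first and will check it in a close crop.

```bash
python3 - <<'E'
import cv2,numpy as np
a=cv2.imread("pics/scene.png")[175:275,310:410];b=cv2.imread("pics/side.png")[115:215,230:330]
cv2.imwrite("pics/crop.png",np.hstack([cv2.resize(i,(400,400),interpolation=cv2.INTER_CUBIC) for i in(a,b)]))
E
```

```text
(no output)
```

View pics/crop.png

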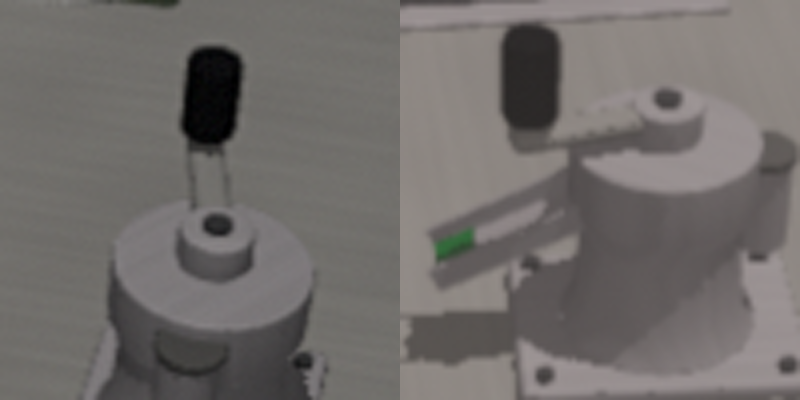

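The crop confirms an aluminium crusher with a black knob. In the left half, the knob is at scene (363,198.6) and the hub bolt at (364.3,230.6). In the right half, the knob is at side (262.5,134), the bolt at (296.6,139.2) and the green lip at (243.5,175.5).

```bash
cat > h.py <<'E'
from workcell import arm
import numpy as np, cv2
def ray(n,p):
    c=arm.calibration(n);K=np.array([[c['fx'],0,c['cx']],[0,c['fy'],c['cy']],[0,0,1]])
    u=cv2.undistortPoints(np.array([[p]],float),K,c['dist_coeffs'])[0,0]
    E=c['extrinsics'];return E[:3,3],E[:3,:3]@np.r_[u,1]
def tri(a,b):
    (o,d),(q,e)=ray('scene',a),ray('side',b)
    s=np.linalg.lstsq(np.c_[d,-e],q-o,rcond=None)[0]
    P,Q=o+s[0]*d,q+s[1]*e
    return (P+Q)/2,np.linalg.norm(P-Q)
def atz(n,p,z):
    o,d=ray(n,p);return o+d*(z-o[2])/d[2]
E
python3 - <<'E'
from h import *
np.set_printoptions(precision=4,suppress=True)
k=tri((363,198.6),(262.5,134));h=tri((364.3,230.6),(296.6,139.2));print('knob',k,'hub',h)
print(atz('scene',(363,198.6),.168),atz('side',(262.5,134),.168),atz('scene',(364.3,230.6),.147),atz('side',(296.6,139.2),.147))
print('lip',[atz('side',(243.5,175.5),z) for z in(.05,.07,.09)])
print('red',tri((195,191),(335,254)),'pink',tri((200,134),(158,327)))
d=k[0]-h[0];print('r',np.hypot(*d[:2]),'ang',np.arctan2(d[1],d[0]))
c=arm.calibration('wrist');print(c['hand_eye'])
E
```

```text
knob (array([0.442 , 0.146 , 0.1676]), np.float64(0.004028921543490453)) hub (array([0.5103, 0.1587, 0.1436]), np.float64(0.003949986534693763))
[0.4395 0.147  0.168 ] [0.4426 0.142  0.168 ] [0.5119 0.1598 0.147 ] [0.5097 0.15   0.147 ]
lip [array([0.4088, 0.1794, 0.05  ]), array([0.4063, 0.1514, 0.07  ]), array([0.4037, 0.1234, 0.09  ])]
red (array([ 0.4986, -0.186 ,  0.1683]), np.float64(0.0039213225504099196)) pink (array([ 0.2598, -0.2812,  0.169 ]), np.float64(0.0018961732083390026))
r 0.06943407935884452 ang -2.958714249447495
[[-0.0003 -0.9495 -0.3136  0.0798]
 [ 1.      0.0002 -0.0015  0.0001]
 [ 0.0015 -0.3136  0.9495  0.0306]
 [ 0.      0.      0.      1.    ]]
```

Emit:
move_arm(plan=[[0,0,0.3,0,-1],[0,0,0.6,0,-1],[0.3,0,0.6,0,-1],[0.6,-0.1,0.6,0,-1],[0.8,-0.4,0.6,0,-1],[0.9,-0.7,0.6,0,-1],[1,-1,0.6,0,-1]])

```text
time: 0.68
position: [0.2336, 0.4582, 0.4637]
orientation: [0.116, 0.993, -0.001, -0.0]
ft_force: [0.4, -0.2, 1.2]
width: 0.0851
gripper_force: 0.0
```

Emit:
move_arm(plan=[[0.25,-0.25,0,0,-1],[0.5,-0.5,0,0,-1],[0.75,-0.75,0,0,-1],[1,-1,0,0,-1],[1,-1,0,0,-1]])

```text
time: 1.1
position: [0.336, 0.3559, 0.4642]
orientation: [0.119, 0.993, -0.001, 0.001]
ft_force: [0.4, 0.7, 0.3]
width: 0.0856
gripper_force: 0.0
```

Emit:
move_arm(plan=[[0.25,-0.25,0,0,-1],[0.5,-0.5,0,0,-1],[0.75,-0.75,0,0,-1],[1,-1,0,0,-1],[1,-1,0,0,-1]])

```text
time: 1.52
position: [0.4358, 0.2561, 0.4641]
orientation: [0.119, 0.993, -0.001, 0.001]
ft_force: [-1.1, -0.1, -0.6]
width: 0.0853
gripper_force: 0.0
```

Emit:
move_arm(plan=[[0.25,-0.25,0,0,-1],[0.5,-0.5,0,0,-1],[0.7,-0.75,0,0,-1],[0.75,-1,0,0,-1],[0.75,-1,0,0,-1],[0.75,-1,0,0,-1],[0.75,-1,0,0,-1]])

```text
time: 2.1
position: [0.5072, 0.1602, 0.4643]
orientation: [0.116, 0.993, 0.0, -0.001]
ft_force: [0.0, 1.3, 0.2]
width: 0.0852
gripper_force: 0.0
```

```bash
python3 - <<'E'
from workcell import arm
import cv2
s=arm.read_state();im=arm.read_camera("wrist")
cv2.imwrite("pics/w1.png",cv2.cvtColor(im,cv2.COLOR_RGB2BGR))
import pickle;pickle.dump(s,open("s1.pkl","wb"))
print(s['time'],s['position'],s['orientation'],s['joint_positions'])
E
```

```text
2.1 [0.50722897 0.16016168 0.46428398] [ 1.16062534e-01  9.93241684e-01  2.72206993e-04 -6.09788570e-04] [ 1.42848523e-01  7.35177898e-02  1.56885288e+00  8.40877612e-04
  1.50026133e+00 -1.19535806e+00]
```

View pics/w1.png

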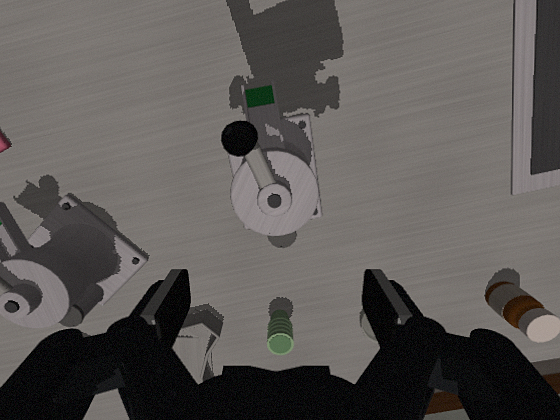

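The wrist view shows the knob top at (239,138), the hub bolt at (274,200) and the green lip at (260,96).

```bash
python3 - <<'E'
from h import *
import pickle
from scipy.spatial.transform import Rotation as R
np.set_printoptions(precision=4,suppress=True)
s=pickle.load(open("s1.pkl","rb"));T=np.eye(4);T[:3,:3]=R.from_quat(s['orientation']).as_matrix();T[:3,3]=s['position']
c=arm.calibration('wrist');E=T@c['hand_eye'];K=np.array([[c['fx'],0,c['cx']],[0,c['fy'],c['cy']],[0,0,1]])
def at(p,z):
    d=E[:3,:3]@np.r_[cv2.undistortPoints(np.array([[p]],float),K,c['dist_coeffs'])[0,0],1];o=E[:3,3];return (o+d*(z-o[2])/d[2])
k=at((239,138),.190);h=at((274,200.5),.146)
print(k,h,np.hypot(*(k-h)[:2]),np.arctan2(*(k-h)[1::-1]))
for z in(.05,.06,.07,.08,.09):
    l=at((260,96),z);d=l-h;print(z,l,np.hypot(*d[:2]),np.arctan2(d[1],d[0]))
print('side lip',[atz('side',(243.5,175.5),z) for z in(.06,.07,.08)])
E
```

```text
[0.4406 0.1459 0.19  ] [0.5091 0.1577 0.146 ] 0.06950566699455407 -2.9712994231591185
0.05 [0.4058 0.1646 0.05  ] 0.10353365610200489 3.0750857306710553
0.06 [0.4064 0.1649 0.06  ] 0.10294078970872023 3.0711194674552607
0.07 [0.407  0.1653 0.07  ] 0.10234956144795078 3.067107317808102
0.08 [0.4076 0.1657 0.08  ] 0.10175999987247869 3.063048612231349
0.09 [0.4082 0.166  0.09  ] 0.10117213411919321 3.058942671735537
side lip [array([0.4075, 0.1654, 0.06  ]), array([0.4063, 0.1514, 0.07  ]), array([0.405 , 0.1374, 0.08  ])]
```

The target is clear: knob at (0.441, 0.146), axis at (0.510, 0.158), spout direction 176°, knob bearing 190°, so the crank is at about -0.24 rad. I'm reaching for the knob now.

Emit:
move_arm(plan=[[-0.35,-0.07,0,0,-1],[-0.67,-0.13,0,0,-1],[-0.67,-0.13,0,0,-1],[-0.67,-0.13,-0.25,0,-1],[-0.67,-0.13,-0.5,0,-1],[-0.67,-0.13,-0.75,0,-1],[-0.67,-0.13,-1,0,-1],[-0.67,-0.13,-1,0,-1]])

```text
time: 2.82
position: [0.438, 0.1473, 0.3597]
orientation: [0.115, 0.993, -0.001, -0.005]
ft_force: [-1.7, -0.1, -1.0]
width: 0.0855
gripper_force: 0.0
```

Emit:
move_arm(plan=[[0,0,-0.12,0,-1],[0,0,-0.24,0,-1],[0,0,-0.36,0,-1],[0,0,-0.36,0,-1],[0,0,-0.36,0,1],[0,0,-0.36,0,1],[0,0,-0.36,0,1],[0,0,-0.36,0,1],[0,0,-0.36,0,1],[0,0,-0.36,0,1],[0,0,-0.36,0,1],[0,0,-0.36,0,1]], force=50)

```text
time: 3.82
position: [0.441, 0.1464, 0.3297]
orientation: [0.116, 0.993, 0.0, 0.001]
ft_force: [-1.8, -1.5, 5.6]
width: 0.0265
gripper_force: 49.0
```

```bash
python3 - <<'E'
import numpy as np
# per call (60 deg, 12 rows of 5 deg) relative shifts, units 0.1 m; start bearing 190
for i in range(12):
    a0=np.radians(190-60*i);a=np.radians(190-60*i-5*np.arange(1,13))
    r=.7*np.c_[np.cos(a)-np.cos(a0),np.sin(a)-np.sin(a0)]
    if i<6: print(i,", ".join("[%.2f, %.2f, 0, 0, 1]"%tuple(x) for x in r))
E
```

```text
0 [-0.01, 0.06, 0, 0, 1], [-0.01, 0.12, 0, 0, 1], [-0.01, 0.18, 0, 0, 1], [0.00, 0.24, 0, 0, 1], [0.01, 0.30, 0, 0, 1], [0.03, 0.36, 0, 0, 1], [0.05, 0.42, 0, 0, 1], [0.08, 0.47, 0, 0, 1], [0.12, 0.52, 0, 0, 1], [0.15, 0.57, 0, 0, 1], [0.19, 0.62, 0, 0, 1], [0.24, 0.66, 0, 0, 1]
1 [0.05, 0.04, 0, 0, 1], [0.10, 0.07, 0, 0, 1], [0.15, 0.10, 0, 0, 1], [0.21, 0.12, 0, 0, 1], [0.27, 0.14, 0, 0, 1], [0.33, 0.15, 0, 0, 1], [0.39, 0.16, 0, 0, 1], [0.45, 0.16, 0, 0, 1], [0.51, 0.16, 0, 0, 1], [0.57, 0.15, 0, 0, 1], [0.63, 0.14, 0, 0, 1], [0.69, 0.12, 0, 0, 1]
2 [0.06, -0.02, 0, 0, 1], [0.11, -0.05, 0, 0, 1], [0.16, -0.08, 0, 0, 1], [0.21, -0.12, 0, 0, 1], [0.26, -0.16, 0, 0, 1], [0.30, -0.21, 0, 0, 1], [0.33, -0.26, 0, 0, 1], [0.37, -0.31, 0, 0, 1], [0.40, -0.36, 0, 0, 1], [0.42, -0.42, 0, 0, 1], [0.44, -0.48, 0, 0, 1], [0.45, -0.54, 0, 0, 1]
3 [0.01, -0.06, 0, 0, 1], [0.01, -0.12, 0, 0, 1], [0.01, -0.18, 0, 0, 1], [0.00, -0.24, 0, 0, 1], [-0.01, -0.30, 0, 0, 1], [-0.03, -0.36, 0, 0, 1], [-0.05, -0.42, 0, 0, 1], [-0.08, -0.47, 0, 0, 1], [-0.12, -0.52, 0, 0, 1], [-0.15, -0.57, 0, 0, 1], [-0.19, -0.62, 0, 0, 1], [-0.24, -0.66, 0, 0, 1]
4 [-0.05, -0.04, 0, 0, 1], [-0.10, -0.07, 0, 0, 1], [-0.15, -0.10, 0, 0, 1], [-0.21, -0.12, 0, 0, 1], [-0.27, -0.14, 0, 0, 1], [-0.33, -0.15, 0, 0, 1], [-0.39, -0.16, 0, 0, 1], [-0.45, -0.16, 0, 0, 1], [-0.51, -0.16, 0, 0, 1], [-0.57, -0.15, 0, 0, 1], [-0.63, -0.14, 0, 0, 1], [-0.69, -0.12, 0, 0, 1]
5 [-0.06, 0.02, 0, 0, 1], [-0.11, 0.05, 0, 0, 1], [-0.16, 0.08, 0, 0, 1], [-0.21, 0.12, 0, 0, 1], [-0.26, 0.16, 0, 0, 1], [-0.30, 0.21, 0, 0, 1], [-0.33, 0.26, 0, 0, 1], [-0.37, 0.31, 0, 0, 1], [-0.40, 0.36, 0, 0, 1], [-0.42, 0.42, 0, 0, 1], [-0.44, 0.48, 0, 0, 1], [-0.45, 0.54, 0, 0, 1]
```

Emit:
move_arm(plan=[[-0.01,0.06,0,0,1],[-0.01,0.12,0,0,1],[-0.01,0.18,0,0,1],[0.0,0.24,0,0,1],[0.01,0.3,0,0,1],[0.03,0.36,0,0,1],[0.05,0.42,0,0,1],[0.08,0.47,0,0,1],[0.12,0.52,0,0,1],[0.15,0.57,0,0,1],[0.19,0.62,0,0,1],[0.24,0.66,0,0,1]])

```text
time: 4.82
position: [0.4654, 0.2123, 0.3297]
orientation: [0.116, 0.993, -0.001, 0.001]
ft_force: [-1.9, -4.1, 7.8]
width: 0.0263
gripper_force: 49.1
```

Emit:
move_arm(plan=[[0.05,0.04,0,0,1],[0.1,0.07,0,0,1],[0.15,0.1,0,0,1],[0.21,0.12,0,0,1],[0.27,0.14,0,0,1],[0.33,0.15,0,0,1],[0.39,0.16,0,0,1],[0.45,0.16,0,0,1],[0.51,0.16,0,0,1],[0.57,0.15,0,0,1],[0.63,0.14,0,0,1],[0.69,0.12,0,0,1]])

```text
time: 5.82
position: [0.5324, 0.2248, 0.3295]
orientation: [0.116, 0.993, -0.0, -0.003]
ft_force: [-10.7, 0.1, 12.7]
width: 0.027
gripper_force: 49.7
```

Emit:
move_arm(plan=[[0.06,-0.02,0,0,1],[0.11,-0.05,0,0,1],[0.16,-0.08,0,0,1],[0.21,-0.12,0,0,1],[0.26,-0.16,0,0,1],[0.3,-0.21,0,0,1],[0.33,-0.26,0,0,1],[0.37,-0.31,0,0,1],[0.4,-0.36,0,0,1],[0.42,-0.42,0,0,1],[0.44,-0.48,0,0,1],[0.45,-0.54,0,0,1]])

```text
time: 6.82
position: [0.5785, 0.1724, 0.3295]
orientation: [0.116, 0.993, 0.003, -0.0]
ft_force: [-2.3, 5.4, 4.3]
width: 0.0265
gripper_force: 49.2
```

Emit:
move_arm(plan=[[0.01,-0.06,0,0,1],[0.01,-0.12,0,0,1],[0.01,-0.18,0,0,1],[0.0,-0.24,0,0,1],[-0.01,-0.3,0,0,1],[-0.03,-0.36,0,0,1],[-0.05,-0.42,0,0,1],[-0.08,-0.47,0,0,1],[-0.12,-0.52,0,0,1],[-0.15,-0.57,0,0,1],[-0.19,-0.62,0,0,1],[-0.24,-0.66,0,0,1]])

```text
time: 7.82
position: [0.5543, 0.1036, 0.3295]
orientation: [0.116, 0.993, -0.001, -0.001]
ft_force: [-3.3, -1.8, 8.7]
width: 0.027
gripper_force: 49.6
```

```bash
python3 - <<'E'
from workcell import arm
import cv2
cv2.imwrite("pics/side2.png",cv2.cvtColor(arm.read_camera("side"),cv2.COLOR_RGB2BGR))
E
```

```text
(no output)
```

View pics/side2.png

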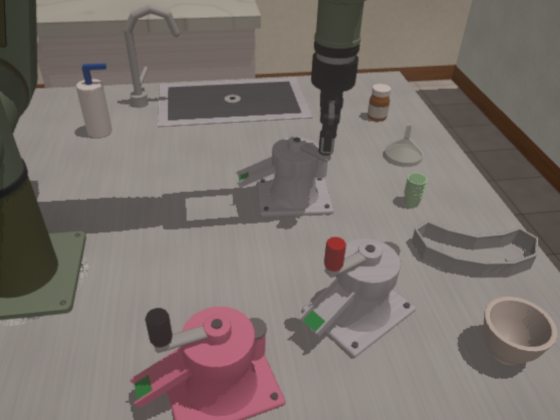

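The side view shows the gripper holding the knob at about (328,140), past the stiff point, with the arm following it. The red-knobbed crusher hasn't moved, so I'll carry on.

Emit:
move_arm(plan=[[-0.05,-0.04,0,0,1],[-0.1,-0.07,0,0,1],[-0.15,-0.1,0,0,1],[-0.21,-0.12,0,0,1],[-0.27,-0.14,0,0,1],[-0.33,-0.15,0,0,1],[-0.39,-0.16,0,0,1],[-0.45,-0.16,0,0,1],[-0.51,-0.16,0,0,1],[-0.57,-0.15,0,0,1],[-0.63,-0.14,0,0,1],[-0.69,-0.12,0,0,1]])

```text
time: 8.87
position: [0.4857, 0.0923, 0.3297]
orientation: [0.116, 0.993, 0.0, 0.001]
ft_force: [-2.7, -0.1, 8.1]
width: 0.0269
gripper_force: 49.5
```

Emit:
move_arm(plan=[[-0.06,0.02,0,0,1],[-0.11,0.05,0,0,1],[-0.16,0.08,0,0,1],[-0.21,0.12,0,0,1],[-0.26,0.16,0,0,1],[-0.3,0.21,0,0,1],[-0.33,0.26,0,0,1],[-0.37,0.31,0,0,1],[-0.4,0.36,0,0,1],[-0.42,0.42,0,0,1],[-0.44,0.48,0,0,1],[-0.45,0.54,0,0,1]])

```text
time: 9.87
position: [0.441, 0.1462, 0.3297]
orientation: [0.116, 0.993, -0.001, 0.001]
ft_force: [-1.9, -2.8, 8.0]
width: 0.0267
gripper_force: 49.4
```

One turn is done and the hold is steady. Now the second.

Emit:
move_arm(plan=[[-0.01,0.06,0,0,1],[-0.01,0.12,0,0,1],[-0.01,0.18,0,0,1],[0.0,0.24,0,0,1],[0.01,0.3,0,0,1],[0.03,0.36,0,0,1],[0.05,0.42,0,0,1],[0.08,0.47,0,0,1],[0.12,0.52,0,0,1],[0.15,0.57,0,0,1],[0.19,0.62,0,0,1],[0.24,0.66,0,0,1]])

```text
time: 10.87
position: [0.4652, 0.2121, 0.3297]
orientation: [0.116, 0.993, -0.001, 0.001]
ft_force: [-1.8, -3.4, 8.5]
width: 0.0266
gripper_force: 49.4
```

Emit:
move_arm(plan=[[0.05,0.04,0,0,1],[0.1,0.07,0,0,1],[0.15,0.1,0,0,1],[0.21,0.12,0,0,1],[0.27,0.14,0,0,1],[0.33,0.15,0,0,1],[0.39,0.16,0,0,1],[0.45,0.16,0,0,1],[0.51,0.16,0,0,1],[0.57,0.15,0,0,1],[0.63,0.14,0,0,1],[0.69,0.12,0,0,1]])

```text
time: 11.87
position: [0.5325, 0.2247, 0.3296]
orientation: [0.116, 0.993, -0.0, -0.003]
ft_force: [-10.4, 0.8, 12.8]
width: 0.0268
gripper_force: 49.9
```

Emit:
move_arm(plan=[[0.06,-0.02,0,0,1],[0.11,-0.05,0,0,1],[0.16,-0.08,0,0,1],[0.21,-0.12,0,0,1],[0.26,-0.16,0,0,1],[0.3,-0.21,0,0,1],[0.33,-0.26,0,0,1],[0.37,-0.31,0,0,1],[0.4,-0.36,0,0,1],[0.42,-0.42,0,0,1],[0.44,-0.48,0,0,1],[0.45,-0.54,0,0,1]])

```text
time: 12.87
position: [0.5786, 0.1719, 0.3295]
orientation: [0.116, 0.993, 0.002, -0.0]
ft_force: [-1.2, 6.1, 5.1]
width: 0.027
gripper_force: 49.4
```

Emit:
move_arm(plan=[[0.01,-0.06,0,0,1],[0.01,-0.12,0,0,1],[0.01,-0.18,0,0,1],[0.0,-0.24,0,0,1],[-0.01,-0.3,0,0,1],[-0.03,-0.36,0,0,1],[-0.05,-0.42,0,0,1],[-0.08,-0.47,0,0,1],[-0.12,-0.52,0,0,1],[-0.15,-0.57,0,0,1],[-0.19,-0.62,0,0,1],[-0.24,-0.66,0,0,1]])

```text
time: 13.87
position: [0.5543, 0.1036, 0.3295]
orientation: [0.116, 0.993, -0.001, -0.001]
ft_force: [-4.1, -1.4, 9.4]
width: 0.0271
gripper_force: 49.6
```

Emit:
move_arm(plan=[[-0.05,-0.04,0,0,1],[-0.1,-0.07,0,0,1],[-0.15,-0.1,0,0,1],[-0.21,-0.12,0,0,1],[-0.27,-0.14,0,0,1],[-0.33,-0.15,0,0,1],[-0.39,-0.16,0,0,1],[-0.45,-0.16,0,0,1],[-0.51,-0.16,0,0,1],[-0.57,-0.15,0,0,1],[-0.63,-0.14,0,0,1],[-0.69,-0.12,0,0,1]])

```text
time: 14.87
position: [0.4857, 0.0923, 0.3297]
orientation: [0.116, 0.993, 0.0, 0.001]
ft_force: [-1.5, -0.2, 7.3]
width: 0.027
gripper_force: 49.6
```

Emit:
move_arm(plan=[[-0.06,0.02,0,0,1],[-0.11,0.05,0,0,1],[-0.16,0.08,0,0,1],[-0.21,0.12,0,0,1],[-0.26,0.16,0,0,1],[-0.3,0.21,0,0,1],[-0.33,0.26,0,0,1],[-0.37,0.31,0,0,1],[-0.4,0.36,0,0,1],[-0.42,0.42,0,0,1],[-0.44,0.48,0,0,1],[-0.45,0.54,0,0,1]])

```text
time: 15.87
position: [0.441, 0.1462, 0.3297]
orientation: [0.116, 0.993, -0.001, 0.001]
ft_force: [-1.7, -2.3, 8.2]
width: 0.027
gripper_force: 49.4
```

Emit:
move_arm(plan=[[-0.01,0.06,0,0,1],[-0.01,0.12,0,0,1],[-0.01,0.17,0,0,1],[-0.01,0.17,0,0,1],[-0.01,0.17,0,0,1],[-0.01,0.17,0,0,0],[-0.01,0.17,0,0,-1],[-0.01,0.17,0,0,-1],[-0.01,0.17,0,0,-1],[-0.01,0.17,0,0,-1],[-0.01,0.17,0,0,-1],[-0.01,0.17,0,0,-1]])

```text
time: 16.87
position: [0.4396, 0.1634, 0.3285]
orientation: [0.116, 0.993, -0.0, -0.0]
ft_force: [0.1, -0.6, 0.7]
width: 0.0856
gripper_force: 0.0
```

Emit:
move_arm(plan=[[0,0,0,0,-1],[0,0,0,0,-1],[0,0,0.1,0,-1],[0,0,0.25,0,-1],[0,0,0.5,0,-1],[0,0,0.75,0,-1],[0,0,1,0,-1],[0,0,1,0,-1],[0,0,1,0,-1],[0,0,1,0,-1]])

```text
time: 17.7
position: [0.4394, 0.1635, 0.4287]
orientation: [0.116, 0.993, -0.0, -0.0]
ft_force: [-0.3, 0.2, -1.6]
width: 0.0853
gripper_force: 0.0
```

Emit:
move_arm(plan=[[0.2,0,0.1,0,-1],[0.5,0,0.2,0,-1],[0.7,0,0.3,0,-1],[0.7,0,0.3,0,-1],[0.7,0,0.3,0,-1],[0.7,0,0.3,0,-1]])

```text
time: 18.2
position: [0.5089, 0.1634, 0.4567]
orientation: [0.116, 0.993, -0.001, -0.002]
ft_force: [-0.7, -0.2, -0.1]
width: 0.0852
gripper_force: 0.0
```

```bash
python3 - <<'E'
from workcell import arm
import cv2
print(arm.read_state()['ft_force'])
cv2.imwrite("pics/w2.png",cv2.cvtColor(arm.read_camera("wrist"),cv2.COLOR_RGB2BGR))
E
```

```text
[-0.65262698 -0.1567451  -0.13349397]
```

View pics/w2.png

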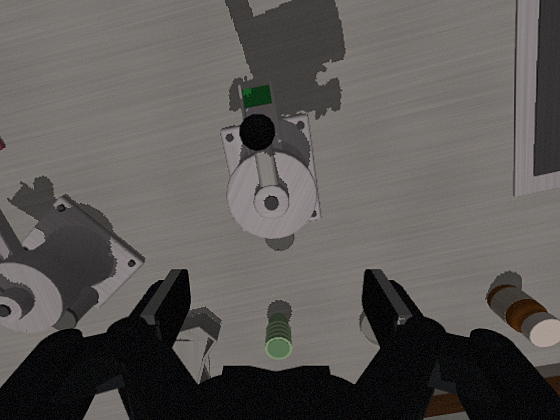

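The wrist view shows the knob at (257,131), in line with the hub at (271,203) and the green lip at (258,96). The arm lies over the spout and the gripper is clear.

```bash
python3 -c "from workcell import arm;print(arm.sign_off())"
```

```text
the job is handed in; nothing more can be done
None
```

I turned the black-knobbed crank clockwise twice through its stiff point at about 6 s per turn, let go with the arm over the spout, left the red-knobbed crusher alone, and handed the job in; no verdict came back.

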